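# Press the cap home on a test cartridge

### The job

The red cap of one test cartridge still stands up from its body. Stand that cartridge upright in the blue nest of the bench press and let go of it, swing the press's sprung lever all the way down to its stop so that the cap is driven fully home, and bring or let the lever go back up to rest. Then take the cartridge out and stand it upright on the floor of the yellow tray and let go, never tipping the cartridge over on the way, and leave everything else on the bench where it is.

Things in the scene. Friction and masses are not known exactly. Their poses are not given: they have to be found in the camera images.
- cartridge: the cartridge to press: an upright white block with grey and amber side panels, 44 (own x) by 32 (own y) by 60 mm high without its cap, about 70 g; origin at the centre of its underside. On top is a round red cap on a stem, not to be pushed in before the press does it. It starts standing on the green mat beside the other cartridge
- cap (a joint): how far the red cap is pushed into the cartridge, m: at the start it stands up (0 to 0.001), 0.008 = fully home, its flange flat on the cartridge's top. It slides straight down against about 8 N of friction and stays where it is left
- cap_top (a point): centre of the top of the red cap (24 mm wide, flange 6 mm thick): 74 mm above the cartridge's underside while the cap stands up, 66 mm when it is home
- press: bench press, fixed to the bench: white base plate 210 (own x) by 130 (own y) by 20 mm high with two grey cheeks at its back (the +x end) carrying the hinge of the lever; origin at the centre of the plate's underside; its own -x is the front, towards the robot
- nest (a point): centre of the nest's floor, on top of the press's base plate, 20 mm above the bench, 50 mm in front of the press's origin: a rectangle of blue rails 8 mm high, 6 mm wide, inside 49 mm along the press's x and 37 mm along its y, so the cartridge fits with 2.5 mm to spare each side, its own x along the press's x (either way round). Its axes are the press's
- press_hinge (a point): middle of the lever's hinge: 110 mm behind the nest along the press's +x and 115 mm above the bench; the hinge axis is the press's y
- press_lever (a joint): angle of the press's lever, rad: 0 = at rest, upright; grows as it swings forward and down towards the press's front; 1.571 = the stop, lever level, its rubber pad down on a home cap (with a cartridge in the nest it may stop 0.02 short). A damped spring returns it to 0 in about a second. At the T-bar it takes 3 N at first, 8 N near the stop, and 5 N more as the cap goes in
- tbar (a point): middle of the black T-bar at the end of the lever, a round bar 190 mm from the hinge, 16 mm thick, 140 mm long along the press's y. At rest it is 305 mm above the bench; at the stop 115 mm above it and 80 mm in front of the nest. The lever below is 24 mm wide and 20 mm thick, so the bar is free to grasp from 12 to 70 mm to either side of this point
- tray: yellow open tray, fixed to the bench, 170 (own x) by 120 (own y) by 20 mm high, walls and floor 5 mm thick; origin at the centre of its underside. Green mat and tray may lie on either side of the press
- other: the finished cartridge: same block, its blue cap already home (66 mm high overall); stands on the green mat (3 mm thick), to be left where it is; origin at the centre of its underside
- marker: pink marker pen with a white end, 125 mm long, 15 mm thick, lying near the front of the press; origin under its middle, x along it
- hygrometer: small white display, 30 by 90 by 85 mm high, behind the press; origin under its centre
- sanitizer: small bottle with a blue cap, 52 mm across, 130 mm high, behind the press; origin under its centre
Things that resemble listed ones, but are neither listed nor needed, are in the scene too. What is shaped like the cartridge but pink is not meant.

How it is judged (in metres and radians):
On the way, in this order (a step that is already met when the one before it is completed fails the run):
1. the cartridge stands in the nest, let go, its cap still standing up and the lever up (x of cartridge in the frame of nest between -0.005 and 0.005 m and y of cartridge in the frame of nest between -0.005 and 0.005 m and z of cartridge in the frame of nest between -0.003 and 0.004 m and angle between cartridge's own z axis and vertical below 0.08 rad and contact force between the fingers and cartridge below 0.1 N and value of joint cap below 0.003 m and value of joint press_lever below 0.6 rad), for 0.2 s.
2. the lever is down at its stop with the cartridge in the nest and the cap driven home (x of cartridge in the frame of nest between -0.005 and 0.005 m and y of cartridge in the frame of nest between -0.005 and 0.005 m and z of cartridge in the frame of nest between -0.003 and 0.004 m and angle between cartridge's own z axis and vertical below 0.08 rad and value of joint cap above 0.0065 m and value of joint press_lever above 1.53 rad), for 0.1 s.
3. the lever is back up at rest, the cartridge still in the nest (x of cartridge in the frame of nest between -0.005 and 0.005 m and y of cartridge in the frame of nest between -0.005 and 0.005 m and z of cartridge in the frame of nest between -0.003 and 0.004 m and angle between cartridge's own z axis and vertical below 0.08 rad and value of joint press_lever below 0.1 rad), for 0.1 s.
At the end, for the whole second after the job is handed in: The cartridge stands upright (within 0.08 rad) and still on the floor of the yellow tray, inside its walls, let go of; its cap is home to within 1.5 mm; the press's lever is back up within 0.1 rad of rest (x of cartridge in the frame of tray between -0.065 and 0.065 m and y of cartridge in the frame of tray between -0.045 and 0.045 m and z of cartridge in the frame of tray between 0.002 and 0.01 m and angle between cartridge's own z axis and vertical below 0.08 rad and linear speed of cartridge below 0.01 m/s and contact force between the fingers and cartridge below 0.1 N and value of joint cap above 0.0065 m and value of joint press_lever below 0.1 rad); the robot touches nothing.
It fails at once if the cartridge is tipped more than 0.5 rad (angle between cartridge's own z axis and vertical above 0.5 rad).
It fails at once if the finished cartridge is moved more than 20 mm from where it stood (distance of other from where it was at the start of the episode above 0.02 m).
It fails at once if the marker, the hygrometer or the bottle is moved more than 20 mm (distance of any of marker, hygrometer, sanitizer from where it was at the start of the episode above 0.02 m).
It also fails if it takes over 70 s, if anything falls off the work surface, if the arm or the gripper's body presses on something with over 40 N, if the wrist force passes 120 N, or if a joint passes its speed limit or range.

### The arm

A 6-joint arm with a two-finger parallel gripper is mounted at the origin on the work surface. World frame = base frame: x ahead of the robot, y to its left, z up, the work surface at z = 0. Lengths are in mm, angles in rad, forces in N, time in s.
With the tool pointing down it reaches from about 275 to 825 mm from the base axis. Payload 5.2 kg.
Tool frame: the origin (TCP) lies at the very end of the fingers, on their centre line; the grasp point (between the pads) lies 19 mm behind it; z points along the fingers, y is the direction in which the jaws open and shut (so a half turn about z gives the same grasp; the last joint's range is limited). The gripper opens to 93 mm and grips with 3 to 60 N. Pads are 15 mm wide; open, the fingers measure 128 mm over their backs; the gripper's body (75 mm by 188 mm) begins 65 mm behind the grasp point.
Start: joints at [-1.409, 0.259, 1.535, -0, 1.348, -0.203], TCP at [196.24, -513.804, 218.653] pointing down, gripper open.
Joint ranges: [-3.14, 3.14], [-0.91, 2.08], [0.19, 2.58], [-1.22, 4.36], [0.22, 2.71], [-3.12, 3.12]. Speed limits (rad/s): [2.57, 2.57, 3.14, 3.14, 3.14, 3.14].

### API

Orientations are given as [roll, pitch, yaw] about the fixed x, y, z axes, in that order (R = Rz(yaw) Ry(pitch) Rx(roll)).
In Python, from bench import robot gives the robot as it stands. The module is installed in compiled form; this text tells all that it offers. Calls block until the motion is done:
- robot.move_ptp(position, orientation): joint-space move of the TCP to a pose.
- robot.move_linear(position, ori=None, speed=150, f_stop=None): straight line of the TCP; ori=None keeps the orientation; speed is the mean speed in mm/s. With f_stop (N) it stops when the force on the tool has changed by that much, and returns True; else False.
- robot.move_j(angles): joint-space move.
- robot.move_gripper(opening): opening from 0.0 (shut) to 1.0 (fully open); the grip force is fixed at half the most; returns when the fingers have stopped.
- robot.sleep(seconds).
- robot.inverse_kinematics(position, orientation): joint angles nearest the present ones, or None.
- robot.get_image(name): name is "scene" or "side" or "wrist"; returns a dict with "img" (420x560x3 uint8, blue, green, red), "fovy" (degrees; the focal length in pixels is half the picture's height over the tangent of half this angle, whatever the lens; pixels are square), "cx", "cy" (the principal point, pixels), "k1" (the pictures are not rectified: a ray, as slopes to the right and down, at radius r is drawn at 1 + k1 r^2 times it, then the intrinsics apply), "eye" and "orientation" of the camera in the world. Camera axes: x right, y down, z forward; pixel columns grow to the right and rows downward; lengths in mm; the calibration is good to about 2 mm. A picture is of the moment at which its call begins. There is no depth.
A pose or a line that the arm cannot do raises robot.MotionError and nothing moves.
- robot.hand_in(): hands the job in, once; it reports no verdict.
Readings, each from a call of its own:
- robot.current_t(): time.
- robot.current_qpos(): joint angles.
- robot.current_joint_vel(): joint speeds.
- robot.current_joint_efforts(): joint torques, N m.
- robot.current_tcp_pos(): TCP position.
- robot.current_eef_rot(): TCP orientation.
- robot.current_contact_force(): force on the tool from outside, world axes, zero at the start.
- robot.current_ft_torque(): the same for the moment, N m.
- robot.current_gripper_width(): opening from 0.0 (shut) to 1.0 (fully open).
Only numpy, scipy, OpenCV 4.12 (cv2) and the standard library are available. Lean on these libraries where they do the work, as an engineer would, in place of code of your own. Each camera call takes 0.05 s, during which the arm holds its last target. There are 200 camera calls.

## Working session

There is one attempt and no reset: what is moved stays moved. The work goes in short steps, each a Python script; the robot and the scene stay as the last script left them, time stands still between calls to the robot, and variables do not carry over. Pictures are saved under pics/ and viewed, about 8 in all and at most 12, crops included, and the job is handed in when it is done.

```bash
mkdir -p pics; cat > h.py <<'E'
import numpy as np, cv2
from scipy.spatial.transform import Rotation as R
from bench import robot
def save(name, fn):
    d=robot.get_image(name); cv2.imwrite('pics/'+fn,d['img']); 
    np.save('pics/'+fn+'.npy',d,allow_pickle=True); return d
def load(fn): return np.load('pics/'+fn+'.npy',allow_pickle=True).item()
def rot(d):
    o=np.array(d['orientation'],float)
    return o if o.shape==(3,3) else R.from_euler('xyz',o).as_matrix()
def K(d):
    f=d['img'].shape[0]/2/np.tan(np.radians(d['fovy'])/2)
    return np.array([[f,0,d['cx']],[0,f,d['cy']],[0,0,1.]]),np.array([d['k1'],0,0,0,0.])
def rays(d,px):
    k,c=K(d); u=cv2.undistortPoints(np.array(px,float).reshape(-1,1,2),k,c)[:,0]
    return np.c_[u,np.ones(len(u))]@rot(d).T
def onplane(d,px,z):
    r=rays(d,px); e=np.array(d['eye'],float)
    return e+r*((z-e[2])/r[:,2])[:,None]
def proj(d,P):
    k,c=K(d); p=(np.array(P,float).reshape(-1,3)-d['eye'])@rot(d)
    return cv2.projectPoints(p,np.zeros(3),np.zeros(3),k,c)[0][:,0]
def tri(ds,pxs):
    A=np.zeros((3,3));b=np.zeros(3)
    for d,p in zip(ds,pxs):
        r=rays(d,[p])[0]; r/=np.linalg.norm(r); M=np.eye(3)-np.outer(r,r); A+=M; b+=M@np.array(d['eye'],float)
    return np.linalg.solve(A,b)
E
python3 - <<'E'
from h import *
for n in ['scene','side','wrist']:
    d=save(n,n+'0.png'); print(n,{k:v for k,v in d.items() if k!='img'})
a=[cv2.imread(f'pics/{n}0.png') for n in ['scene','side']]
cv2.imwrite('pics/both.png',np.hstack(a)[:, :])
E
```

```text
scene {'fovy': 55.854564551445364, 'cx': 281.7616133096003, 'cy': 210.68508575345965, 'k1': -0.004928485006455412, 'eye': array([ 808.49607489, -307.52494216,  885.73819762]), 'orientation': array([-2.61465276,  0.00992285,  0.61854899])}
side {'fovy': 42.609186017760194, 'cx': 283.28667625399214, 'cy': 207.81186197048655, 'k1': -0.10854946729894775, 'eye': array([251.91964862, 800.1574378 , 904.48690553]), 'orientation': array([-2.28348298, -0.02091021, -2.74614523])}
wrist {'fovy': 68.29883849456569, 'cx': 283.2212463533047, 'cy': 207.28154339626053, 'k1': -0.018253294278768626, 'eye': array([ 272.81261711, -484.25985826,  383.84301468]), 'orientation': array([ 2.84458889e+00,  1.72472899e-03, -1.20624679e+00])}
```

View pics/scene0.png

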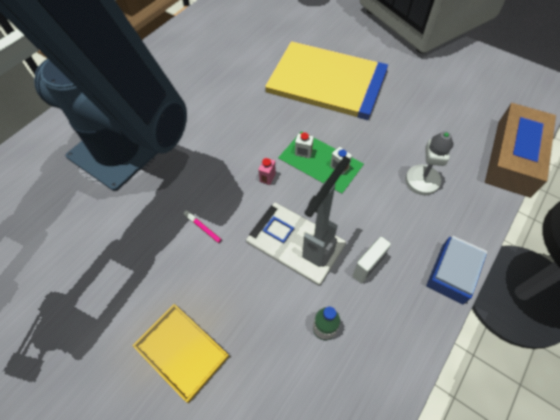

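View pics/side0.png

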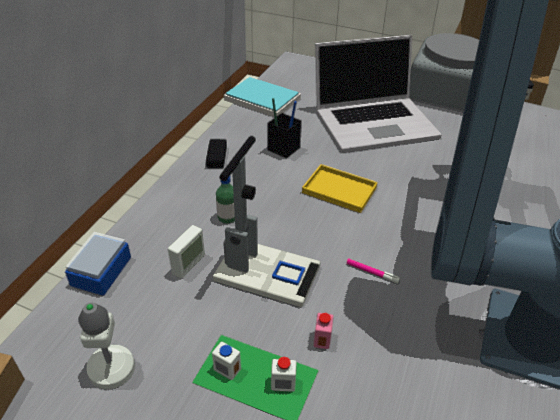

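Scene view: the white block with the red cap is at (304,143) on the green mat. The blue-capped one is at (341,158), and the pink lookalike is off the mat at (267,170). The press is at about (297,242) and the yellow tray at (182,352); the other yellow item, at (328,78), is a notebook. In the side view the red-capped white block is at (284,370). Next I'll take mask measurements and an enlarged confirmation crop.

```bash
cat > m.py <<'E'
from h import *
def blobs(img,lo,hi,amin=15,roi=None):
    h=cv2.cvtColor(img,cv2.COLOR_BGR2HSV); m=cv2.inRange(h,np.array(lo),np.array(hi))
    if roi is not None:
        z=np.zeros_like(m); x0,y0,x1,y1=roi; z[y0:y1,x0:x1]=255; m&=z
    c,_=cv2.findContours(m,cv2.RETR_EXTERNAL,cv2.CHAIN_APPROX_NONE)
    return sorted([(cv2.contourArea(k),k) for k in c if cv2.contourArea(k)>=amin],key=lambda t:-t[0])
def rect(k): return cv2.boxPoints(cv2.minAreaRect(k))
def quad(k):
    # 4-corner approximation of hull
    hl=cv2.convexHull(k)
    for e in np.linspace(1,15,60):
        a=cv2.approxPolyDP(hl,e,True)
        if len(a)==4: return a[:,0].astype(float)
    return rect(k)
E
python3 - <<'E'
from m import *
S,D=load('scene0.png'),load('side0.png')
np.set_printoptions(precision=1,suppress=True)
for n,d,rois in (('scene',S,dict(cap=(290,125,320,160),tray=(120,290,240,410),nest=(255,205,300,250),pen=(175,200,230,250),mat=(260,120,380,200))),('side',D,dict(cap=(265,350,305,382),tray=(290,155,390,220),nest=(265,255,310,290),pen=(335,250,405,290),mat=(180,320,330,420)))):
    col=dict(cap=((0,150,90),(8,255,255)),tray=((18,120,60),(35,255,255)),nest=((105,120,50),(130,255,255)),pen=((145,100,80),(175,255,255)),mat=((50,100,40),(75,255,255)))
    z=dict(cap=77,tray=20,nest=28,pen=7,mat=3)
    for k,r in rois.items():
        b=blobs(d['img'],*col[k],amin=8,roi=r)
        if not b: print(n,k,'none'); continue
        c=b[0][1]; M=cv2.minAreaRect(c)
        print(n,k,b[0][0],'cen',M[0],onplane(d,[M[0]],z[k])[0])
        if k in('tray','nest','mat'):
            w=onplane(d,quad(c),z[k]); print(w[:,:2].tolist() and w[:,:2].round(1).tolist(),'mean',w.mean(0)[:2],'sides',np.linalg.norm(w-np.roll(w,-1,0),axis=1),'ang',np.degrees(np.arctan2(*(np.roll(w,-1,0)-w).T[[1,0]])))
        if k=='pen':
            w=onplane(d,rect(c),7);print(w[:,:2].round(1).tolist())
c1=cv2.resize(S['img'][110:290,230:380],None,fx=2.6,fy=2.6,interpolation=cv2.INTER_CUBIC)
c2=cv2.resize(D['img'][290:420,180:360],None,fx=2.2,fy=2.2,interpolation=cv2.INTER_CUBIC)
h=max(c1.shape[0],c2.shape[0]);o=np.zeros((h,c1.shape[1]+c2.shape[1],3),np.uint8);o[:c1.shape[0],:c1.shape[1]]=c1;o[:c2.shape[0],c1.shape[1]:]=c2
cv2.imwrite('pics/crop1.png',o);print(o.shape)
E
```

```text
scene cap 26.0 cen (304.0, 136.0) [444.5 291.8  77. ]
scene tray 4647.5 cen (181.50001525878906, 352.0000305175781) [ 536.2 -303.    20. ]
[[452.1, -239.6], [619.8, -251.1], [610.5, -364.7], [445.6, -352.5]] mean [ 532. -302.] sides [168.1 114.  165.3 113.1] ang [ -3.9 -94.7 175.8  86.7]
scene nest 19.5 cen (270.7103271484375, 223.975830078125) [511.9  47.7  28. ]
[[525.7, 67.6], [517.6, 24.7], [508.3, 24.9], [504.5, 63.1]] mean [514.   45.1] sides [43.7  9.2 38.4 21.6] ang [-100.7  178.9   95.7   12.1]
scene pen 146.0 cen (206.87704467773438, 230.1475372314453) [384.4 -49.6   7. ]
[[338.9, -52.1], [338.0, -38.4], [428.7, -47.2], [429.1, -60.4]]
scene mat 1155.0 cen (310.9103698730469, 155.5613250732422) [466.7 298.5   3. ]
[[396.0, 317.7], [507.4, 355.5], [545.2, 248.1], [398.4, 240.2]] mean [461.7 290.4] sides [117.7 113.8 146.9  77.6] ang [  18.7  -70.6 -176.9   91.8]
side cap 96.5 cen (283.5, 362.0) [443.  296.4  77. ]
side tray 2045.5 cen (338.75, 187.25) [ 527.3 -288.    20. ]
[[442.5, -351.0], [447.3, -215.2], [608.9, -229.6], [605.1, -366.6]] mean [ 526.  -290.6] sides [135.8 162.3 137.  163.3] ang [ 88.   -5.1 -91.6 174.5]
side nest 443.5 cen (287.8868103027344, 272.396240234375) [533.3  52.5  28. ]
[[562.4, 27.8], [505.6, 26.0], [504.6, 76.5], [557.7, 77.9]] mean [532.6  52.1] sides [56.9 50.5 53.2 50.3] ang [-178.2   91.1    1.6  -84.6]
side pen 187.5 cen (364.7465515136719, 267.16534423828125) [385.5 -50.4   7. ]
[[430.0, -45.2], [430.9, -64.0], [341.4, -55.5], [341.5, -37.2]]
side mat 5080.5 cen (254.93101501464844, 376.1724548339844) [497.7 301.9   3. ]
[[600.1, 243.4], [394.3, 242.5], [392.2, 351.8], [598.7, 360.4]] mean [496.3 299.5] sides [205.8 109.3 206.7 117. ] ang [-179.7   91.1    2.4  -89.3]
(468, 786, 3)
```

View pics/crop1.png

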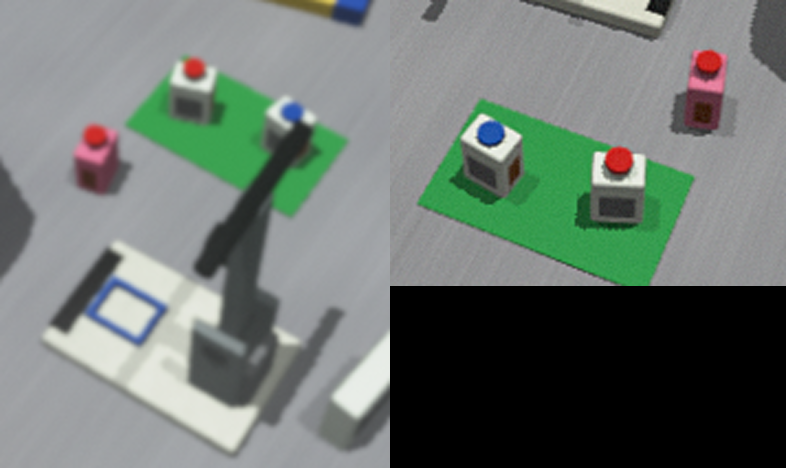

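The crop confirms it: the white block with the raised red cap (crop 193,90 in the scene view and 618,185 in the side view) is the target. The pink block with a red cap (95,160) is not meant. I'll look at it from near with the wrist camera.

```bash
python3 - <<'E'
from m import *
np.set_printoptions(precision=2,suppress=True)
print(robot.current_eef_rot(), robot.current_t())
d=load('wrist0.png')
Rt=R.from_euler('xyz',robot.current_eef_rot()).as_matrix()
off=Rt.T@(np.array(d['eye'])-robot.current_tcp_pos()); print('cam in tool',off, Rt.T@rot(d))
# want the camera toward robot (-x world): tool x = -x => yaw=pi if cam is on tool +x
for yaw in (np.pi,0,np.pi/2,-np.pi/2):
    for p in ([500,290,260],[535,52,330],[535,52,35],[445,293,25],[532,-300,25]):
        q=robot.inverse_kinematics(p,[np.pi,0,yaw]); print(yaw,p,q if q is None else np.array(q))
E
```

```text
[-3.14 -0.    0.36] 0.15
cam in tool [  82.05   -0.12 -165.79] [[-0.   -0.96 -0.29]
 [ 1.   -0.   -0.  ]
 [ 0.   -0.29  0.96]]
3.141592653589793 [500, 290, 260] [ 0.33  0.29  1.4   0.    1.46 -1.24]
3.141592653589793 [535, 52, 330] [-0.11  0.19  1.36  0.    1.59 -1.68]
3.141592653589793 [535, 52, 35] [-0.11  0.43  1.79  0.    0.92 -1.68]
3.141592653589793 [445, 293, 25] [ 0.37  0.44  1.81  0.    0.89 -1.2 ]
3.141592653589793 [532, -300, 25] [-0.7   0.55  1.61  0.    0.99 -2.27]
0 [500, 290, 260] [ 0.33  0.29  1.4  -0.    1.46  1.9 ]
0 [535, 52, 330] [-0.11  0.19  1.36 -0.    1.59  1.46]
0 [535, 52, 35] [-0.11  0.43  1.79 -0.    0.92  1.46]
0 [445, 293, 25] [ 0.37  0.44  1.81 -0.    0.89  1.94]
0 [532, -300, 25] [-0.7   0.55  1.61 -0.    0.99  0.87]
1.5707963267948966 [500, 290, 260] [ 0.33  0.29  1.4  -0.    1.46  0.33]
1.5707963267948966 [535, 52, 330] [-0.11  0.19  1.36  0.    1.59 -0.11]
1.5707963267948966 [535, 52, 35] [-0.11  0.43  1.79 -0.    0.92 -0.11]
1.5707963267948966 [445, 293, 25] [ 0.37  0.44  1.81 -0.    0.89  0.37]
1.5707963267948966 [532, -300, 25] [-0.7   0.55  1.61  0.    0.99 -0.7 ]
-1.5707963267948966 [500, 290, 260] [ 0.33  0.29  1.4   0.    1.46 -2.81]
-1.5707963267948966 [535, 52, 330] [-0.11  0.19  1.36 -0.    1.59  3.03]
-1.5707963267948966 [535, 52, 35] [-0.11  0.43  1.79 -0.    0.92  3.03]
-1.5707963267948966 [445, 293, 25] [ 0.37  0.44  1.81 -0.    0.89 -2.77]
-1.5707963267948966 [532, -300, 25] [-0.7   0.55  1.61 -0.    0.99  2.45]
```

```bash
python3 - <<'E'
from m import *
np.set_printoptions(precision=2,suppress=True)
robot.move_ptp([520,52,130],[np.pi,0,np.pi]); print(robot.current_t())
d1=save('wrist','wn.png')
robot.move_linear([520,52,170]); robot.move_ptp([440,294,170],[np.pi,0,np.pi]); print(robot.current_t())
d2=save('wrist','wc.png')
cv2.imwrite('pics/w12.png',cv2.resize(np.hstack([d1['img'][:,60:500],d2['img'][:,60:500]]),(798,381)))
for d,P in((d1,[532,52,28]),(d2,[444,294,63])): print(proj(d,[P]))
E
```

```text
2.4917
3.9583
[[283.99 219.14]]
[[284.02 209.46]]
```

View pics/w12.png

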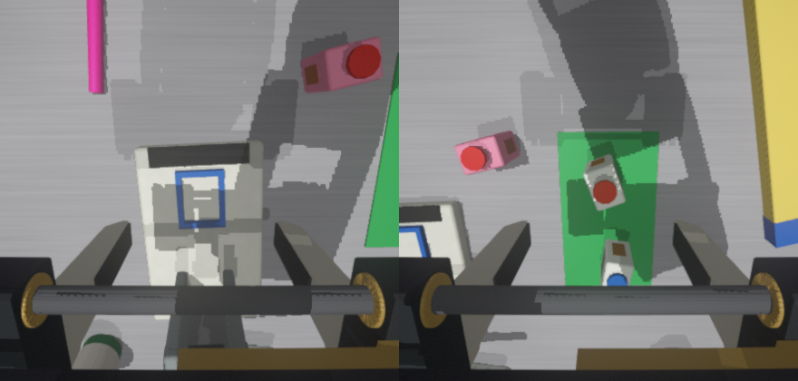

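Left: the blue nest is clear at (200,198), with the press almost square to the view. Right: the cartridge is at (603,190) on the mat, turned by about 15°. I'll measure both and view an enlarged crop.

```bash
python3 - <<'E'
from m import *
np.set_printoptions(precision=2,suppress=True)
N,C=load('wn.png'),load('wc.png')
b=blobs(N['img'],(105,90,40),(130,255,255),50,(200,150,380,280))
for a,k in b[:2]:
    w=onplane(N,quad(k),28);w2=onplane(N,rect(k),28)
    print('nest',a,w[:,:2].tolist(),w.mean(0),w2.mean(0),np.linalg.norm(w-np.roll(w,-1,0),axis=1),np.degrees(np.arctan2(*(np.roll(w,-1,0)-w).T[[1,0]])))
    # inner contour
m=cv2.inRange(cv2.cvtColor(N['img'],cv2.COLOR_BGR2HSV),(105,90,40),(130,255,255))
cs,h=cv2.findContours(m,cv2.RETR_CCOMP,cv2.CHAIN_APPROX_NONE)
for k,hh in zip(cs,h[0]):
    if hh[3]>=0 and cv2.contourArea(k)>300: w=onplane(N,rect(k),24); print('inner',w.mean(0),np.linalg.norm(w-np.roll(w,-1,0),axis=1),np.degrees(np.arctan2(*(np.roll(w,-1,0)-w).T[[1,0]])))
b=blobs(C['img'],(0,120,60),(9,255,255),50,(250,150,330,260))
for a,k in b[:2]:
    (c,ax,an)=cv2.fitEllipse(k); print('cap',a,c,ax,onplane(C,[c],77), tri([load('scene0.png'),C],[(304,135),c]))
cr=C['img'][160:290,235:365]; cv2.imwrite('pics/cc.png',cv2.resize(cr,None,fx=4.5,fy=4.5,interpolation=cv2.INTER_NEAREST))
E
```

```text
nest 3171.5 [[501.88054416949774, 70.66987619957098], [561.8392500386185, 73.68652976484697], [562.804391093384, 27.413929510453602], [504.5429095723463, 24.449583412104896]] [532.77  49.05  28.  ] [532.87  49.48  28.  ] [60.03 46.28 58.34 46.3 ] [   2.88  -88.81 -177.09   93.3 ]
inner [533.92  49.54  24.  ] [39.   50.9  41.07 51.08] [  93.98    4.69  -85.8  -177.63]
cap 470.0 (286.6614990234375, 211.0267333984375) (24.350391387939453, 24.674617767333984) [[441.08 296.29  77.  ]] [441.68 296.25  74.92]
```

View pics/cc.png

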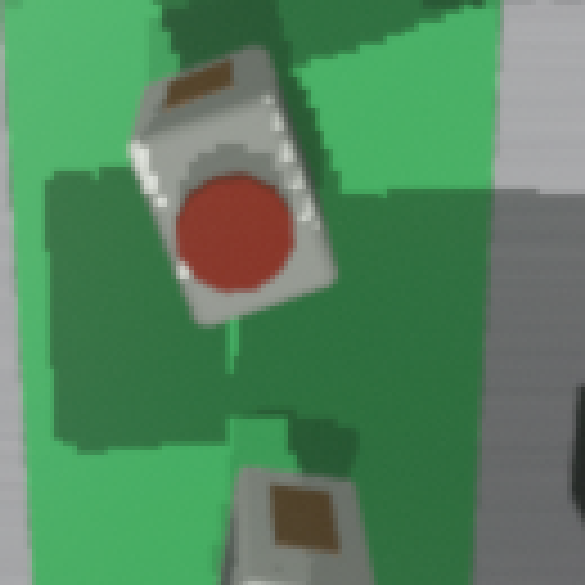

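```bash
python3 - <<'E'
from m import *
np.set_printoptions(precision=2,suppress=True)
C=load('wc.png')
p=np.array([(133,143),(268,95),(337,280),(203,325)])/4.5+[235,160]
w=onplane(C,p,63); e=np.roll(w,-1,0)-w
print(w[:,:2],w.mean(0),np.linalg.norm(e,axis=1),np.degrees(np.arctan2(e[:,1],e[:,0])))
v=(e[1]-e[3]); yaw=np.arctan2(v[1],v[0]); v2=(e[0]-e[2]); yaw2=np.arctan2(v2[1],v2[0]); print(np.degrees([yaw,yaw2]))
E
```

```text
[[427.22 276.36]
 [417.38 303.43]
 [456.47 318.14]
 [466.46 290.32]] [441.88 297.06  63.  ] [28.81 41.76 29.56 41.65] [ 109.98   20.62  -70.23 -160.41]
[ 20.11 109.87]
```

The top face measures 42 x 29 mm at yaw 20°, centred at (441.5,296.6), and agrees with the cap. Now I'll grasp it.

```bash
python3 - <<'E'
from m import *
np.set_printoptions(precision=2,suppress=True)
y=np.radians(20.1)-np.pi; o=[np.pi,0,y]
robot.move_gripper(0.68)
robot.move_ptp([441.5,296.6,120],o)
print(robot.move_linear([441.5,296.6,19],speed=100,f_stop=6))
robot.move_gripper(0.0); print('w',robot.current_gripper_width()*93,robot.current_tcp_pos(),robot.current_eef_rot())
robot.move_linear([441.5,296.6,130]); print(robot.current_t(),robot.current_contact_force())
d=save('wrist','g.png'); cr=d['img'][90:360,100:460]; cv2.imwrite('pics/gc.png',cv2.resize(cr,None,fx=2.2,fy=2.2,interpolation=cv2.INTER_CUBIC))
b=blobs(d['img'],(0,120,60),(9,255,255),50,(200,100,380,330))
Rt=R.from_euler('xyz',robot.current_eef_rot()).as_matrix()
for a,k in b[:2]:
    (c,ax,an)=cv2.fitEllipse(k); P=onplane(d,[c],130-16+74)[0]; print(a,c,ax,P,'tool',Rt.T@(P-robot.current_tcp_pos()))
E
```

```text
False
w 31.632186635093383 [441.57 296.62  19.15] [-3.14  0.   -2.79]
7.775 [ 0.44 -0.32 -1.77]
1022.5 (283.008544921875, 303.4749450683594) (26.068635940551758, 56.3248405456543) [433.13 293.48 188.  ] tool [  8.14  -0.02 -59.19]
```

View pics/gc.png

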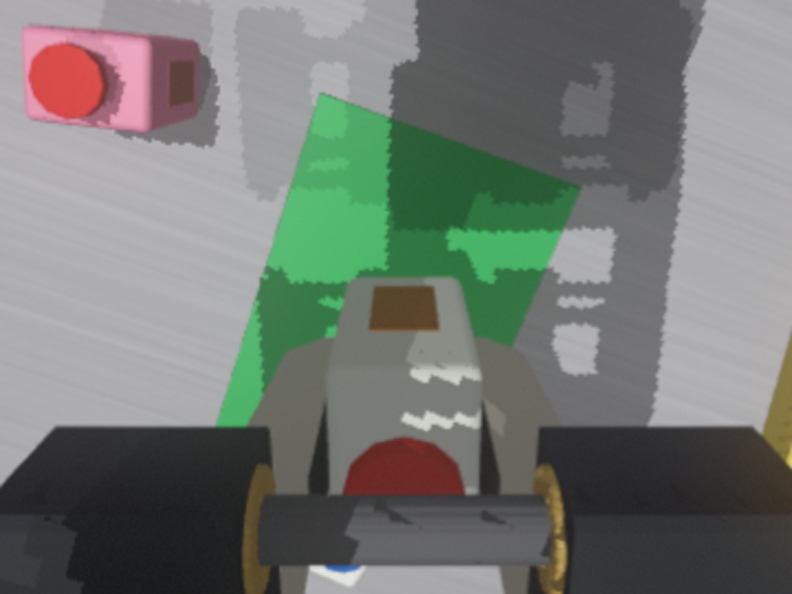

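```bash
python3 - <<'E'
from m import *
np.set_printoptions(precision=2,suppress=True)
d=load('g.png'); Rt=R.from_euler('xyz',robot.current_eef_rot()).as_matrix(); t=robot.current_tcp_pos()
for q in [(330,366),(478,366),(404,366)]:
    p=[q[0]/2.2+100,q[1]/2.2+90]
    print((onplane(d,[p],130-16+60)-t)@Rt)
# row profile across front/top edge
g=d['img'][200:300,268:300].mean(2).mean(1); print(np.c_[np.arange(200,300),g][40:75].astype(int).tolist())
# nest rails edge profiles again: T-bar yaw from the side/scene views
N=load('wn.png'); h=cv2.cvtColor(N['img'],cv2.COLOR_BGR2HSV); m=cv2.inRange(h,(105,90,40),(130,255,255)); m[:150]=0;m[290:]=0
ys,xs=np.nonzero(m); print(xs.min(),xs.max(),ys.min(),ys.max())
cv2.imwrite('pics/nc.png',cv2.resize(N['img'][170:270,230:330],None,fx=6,fy=6,interpolation=cv2.INTER_NEAREST))
E
```

```text
[[ 22.03 -14.2  -45.15]]
[[ 22.02  14.7  -45.16]]
[[ 22.03   0.25 -45.15]]
[[240, 106], [241, 120], [242, 122], [243, 122], [244, 122], [245, 123], [246, 123], [247, 123], [248, 123], [249, 123], [250, 123], [251, 124], [252, 125], [253, 125], [254, 125], [255, 128], [256, 132], [257, 141], [258, 149], [259, 152], [260, 151], [261, 143], [262, 135], [263, 129], [264, 122], [265, 121], [266, 121], [267, 121], [268, 121], [269, 121], [270, 121], [271, 121], [272, 121], [273, 121], [274, 121]]
253 308 187 251
```

View pics/nc.png

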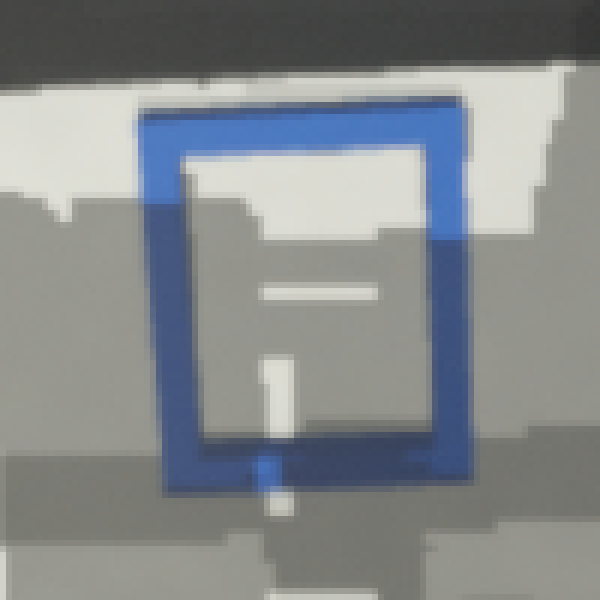

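```bash
python3 - <<'E'
from m import *
np.set_printoptions(precision=2,suppress=True)
N=load('wn.png')
o=np.array([(140,116),(464,102),(472,482),(164,492)])/6+[230,170]-.5+1/12
i=np.array([(183,158),(424,148),(433,434),(200,444)])/6+[230,170]-.5+1/12
for p in (o,i):
    w=onplane(N,p,28); e=np.roll(w,-1,0)-w; print(w[:,:2].tolist(),w.mean(0),np.linalg.norm(e,axis=1),np.degrees(np.arctan2(e[:,1],e[:,0])))
# side-view nest
D=load('side0.png'); b=blobs(D['img'],(105,110,40),(130,255,255),20,(265,255,310,290)); q=quad(b[0][1]); w=onplane(D,q,28); print(w.mean(0))
print(robot.current_tcp_pos(), N['eye'])
E
```

```text
[[503.55296504436836, 24.405065298846377], [501.5041655254996, 72.36285369338913], [562.7857587151111, 74.8873573207442], [564.4391956059259, 26.34613972250809]] [533.07  49.5   28.  ] [48.   61.33 48.57 60.92] [  92.45    2.36  -88.05 -178.17]
[[509.9957559345095, 30.627910298922146], [508.5126523840623, 66.5494935553999], [554.5943395722411, 68.61598925306022], [556.2355403362074, 32.19892443373446]] [532.33  49.5   28.  ] [35.95 46.13 36.45 46.27] [  92.36    2.57  -87.42 -178.05]
[533.37  51.62  28.  ]
[440.64 296.24 128.79] [439.23  51.62 296.  ]
```

The nest's outer outline measures 48 x 61 mm (expected 49 x 61), centred at (533.0,49.5) with yaw 2.2°. The cartridge is centred in the hand to within about 0.5 mm. I'll carry it to just above the nest and look.

```bash
python3 - <<'E'
from m import *
np.set_printoptions(precision=2,suppress=True)
o=[np.pi,0,np.radians(2.2)-np.pi]
robot.move_linear([445,290,135])
robot.move_ptp([533,49.5,120],o)
robot.move_linear([533,49.5,52],speed=80); robot.sleep(0.3)
print(robot.current_t(),robot.current_tcp_pos(),robot.current_eef_rot(),robot.current_contact_force())
d=save('wrist','n2.png'); cv2.imwrite('pics/n2c.png',cv2.resize(d['img'][130:330,150:420],None,fx=2.9,fy=2.9,interpolation=cv2.INTER_CUBIC))
b=blobs(d['img'],(105,90,40),(130,255,255),5,(150,130,420,330))
for a,k in b: print(a,cv2.boundingRect(k))
E
```

```text
10.3833 [533.24  49.46  52.38] [-3.14  0.   -3.1 ] [-0.29 -0.27  0.5 ]
1178.5 (245, 195, 77, 48)
```

View pics/n2c.png

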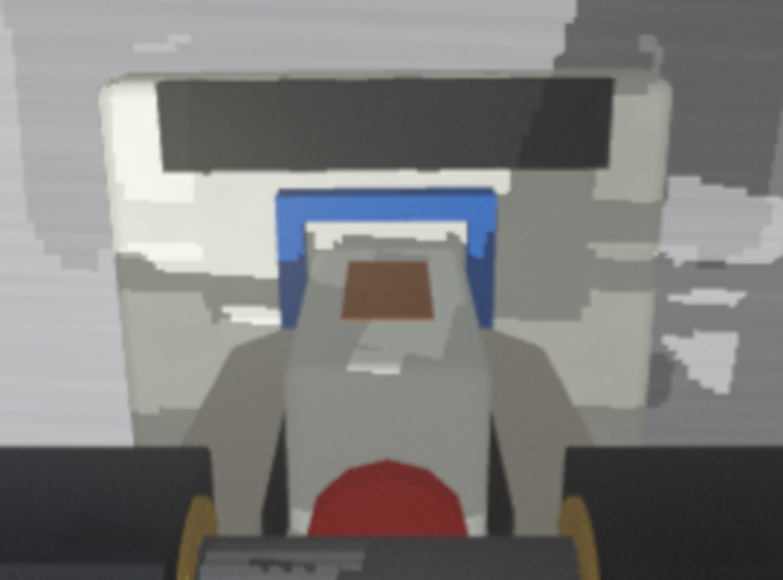

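```bash
python3 - <<'E'
from m import *
np.set_printoptions(precision=2,suppress=True)
d=load('n2.png'); f=lambda p:np.array(p)/2.9+[150,130]-.5+.17
yaw=np.radians(2.2); A=np.array([[np.cos(yaw),-np.sin(yaw)],[np.sin(yaw),np.cos(yaw)]]); t=np.array(robot.current_tcp_pos())[:2]
for n,p,z in (('outer',[(277,194),(496,193)],28),('inner',[(305,222),(468,221)],28),('toped',[(288,371),(489,370)],96.4),('bot',[(309,242),(464,241)],37)):
    w=(onplane(d,f(p),z)[:,:2]-t)@A; print(n,w.tolist(),w.mean(0))
E
```

```text
outer [[-30.316396338870877, -24.02159009026676], [-30.53472046238656, 23.97829477517477]] [-30.43  -0.02]
inner [[-23.905920806917003, -18.05328265088614], [-24.131156885327478, 18.006169264409525]] [-24.02  -0.02]
toped [[-21.227424613552497, -14.64191140869088], [-21.38915820375354, 15.364807489636213]] [-21.31   0.36]
bot [[-22.17786369937721, -16.457477180046816], [-22.396055532800258, 16.43220418021443]] [-22.29  -0.01]
```

The cartridge is centred over the nest to within about 0.5 mm in x and y. I'll insert it and let go.

```bash
python3 - <<'E'
from m import *
np.set_printoptions(precision=2,suppress=True)
print(robot.move_linear([533,49.5,36.3],speed=40,f_stop=8),robot.current_tcp_pos(),robot.current_contact_force())
robot.sleep(0.2)
robot.move_gripper(0.62); robot.sleep(0.3)
robot.move_linear([533,49.5,130]); robot.sleep(0.3); print(robot.current_t(),robot.current_tcp_pos())
d=save('wrist','n3.png'); s=save('side','s3.png')
a=cv2.resize(d['img'][130:330,180:400],(440,400),interpolation=cv2.INTER_CUBIC); b=cv2.resize(s['img'][120:320,190:350],(320,400),interpolation=cv2.INTER_CUBIC)
cv2.imwrite('pics/n3c.png',np.hstack([a,b]))
# T-bar end points: dark pixels in side view
E
```

```text
True [532.63  49.52  36.01] [-1.17 -0.01  4.06]
13.075 [532.54  49.54 129.19]
```

View pics/n3c.png

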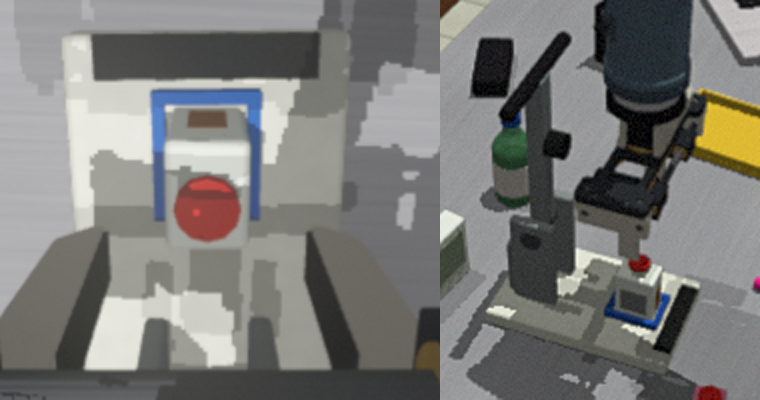

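The cartridge is seated with its cap up and released, and the side view shows it inside the blue rails. Next I'll grasp the T-bar about 42 mm to the +y side and follow its arc down.

```bash
cat > arc.py <<'E'
from m import *
np.set_printoptions(precision=2,suppress=True)
Y=np.radians(2.2); NEST=np.array([533.2,49.5]); A=np.array([[np.cos(Y),-np.sin(Y)],[np.sin(Y),np.cos(Y)]])
def T(th,dz=0,off=42): 
    xy=NEST+A@np.array([110-190*np.sin(th),off]); return [xy[0],xy[1],115+190*np.cos(th)-19+dz]
O=[np.pi,0,np.pi/2+Y]
E
python3 - <<'E'
from arc import *
for n in('scene0.png','side0.png'):
    P=[list((NEST+A@np.array([110,s])))+[305] for s in(-70,70)]; print(n,proj(load(n),P).tolist())
print(T(0),robot.inverse_kinematics(T(0,60),O),robot.inverse_kinematics(T(1.57),O))
robot.move_linear([533,49.5,345],speed=250)
robot.move_ptp(T(0,60),O); robot.move_gripper(0.5)
print(robot.move_linear(T(0),speed=100,f_stop=8),robot.current_tcp_pos())
f0=np.array(robot.current_contact_force())
robot.move_gripper(0); print('w',robot.current_gripper_width()*93,f0,robot.current_contact_force(),robot.current_tcp_pos(),robot.current_t())
s=save('side','s4.png'); cv2.imwrite('pics/s4c.png',cv2.resize(s['img'][80:320,170:370],None,fx=2.4,fy=2.4,interpolation=cv2.INTER_CUBIC))
E
```

```text
scene0.png [[306.72809480216495, 213.75418212737605], [346.55092720232614, 158.13170286107282]]
side0.png [[252.56462999012248, 138.34079941828787], [222.46354748278623, 178.00301445086964]]
[np.float64(641.5066328234925), np.float64(95.69170148887328), np.float64(286.0)] [-0.02  0.4   1.03  0.    1.71 -0.06] [-0.05  0.23  1.91 -0.    1.   -0.09]
False [641.84  95.7  286.66]
w 15.343218455817047 [0.19 0.57 0.15] [ 0.06 -0.58  1.18] [641.71  95.71 286.23] 17.475
```

View pics/s4c.png

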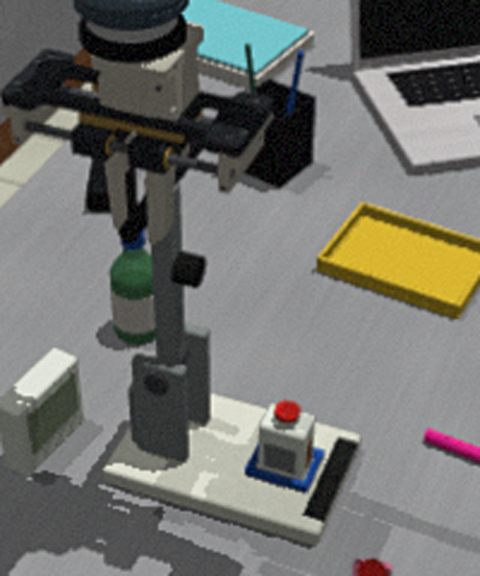

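The T-bar is held (width 15.3 mm) and the cartridge is upright in the nest with its cap up. I'll swing the lever down while watching the force.

```bash
python3 - <<'E'
from arc import *
F=lambda:np.array(robot.current_contact_force())
ok=True
for th in np.radians([10,20,30,40,50,60,68,75,80]):
    s=robot.move_linear(T(th),speed=120,f_stop=40); f=F(); print(round(np.degrees(th)),s,f,np.array(robot.current_tcp_pos())-T(th))
    if s: ok=False;break
if ok:
    for th in np.radians([83,86,88,89,90]):
        s=robot.move_linear(T(th),speed=40,f_stop=25); print(round(np.degrees(th)),s,F(),np.array(robot.current_tcp_pos())-T(th))
        if s: break
robot.sleep(.3); print(F(),robot.current_tcp_pos(),robot.current_t())
s=save('side','s5.png'); cv2.imwrite('pics/s5c.png',cv2.resize(s['img'][140:340,190:390],None,fx=2.8,fy=2.8,interpolation=cv2.INTER_CUBIC))
E
```

```text
10 False [3.5  0.27 4.53] [ 0.88 -0.12  1.04]
20 False [ 2.48 -0.95  7.33] [ 0.84 -0.14  0.89]
30 False [ 3.59 -1.23  4.78] [ 0.83 -0.08  0.42]
40 False [ 4.76 -1.01  2.06] [ 0.78 -0.06  0.07]
50 False [ 5.57 -0.96  3.2 ] [ 1.01 -0.02  0.17]
60 False [ 5.66 -0.67  3.78] [1.25 0.   0.4 ]
68 False [ 4.55 -0.74  4.72] [1.21 0.09 0.45]
75 False [ 3.14 -0.5   5.96] [0.95 0.13 0.39]
80 False [ 2.23 -0.63  7.04] [0.73 0.21 0.37]
83 False [1.59 0.39 7.35] [0.64 0.19 0.65]
86 False [ 1.93 -1.39  8.62] [0.46 0.16 0.6 ]
88 False [ 0.34 -0.29  8.29] [0.28 0.2  0.65]
89 False [ 0.45 -0.43  9.48] [0.21 0.18 0.72]
90 False [-0.74  0.43  9.96] [0.13 0.16 0.73]
[-0.1  -0.43  9.7 ] [451.8   88.57  96.73] 23.0
```

View pics/s5c.png

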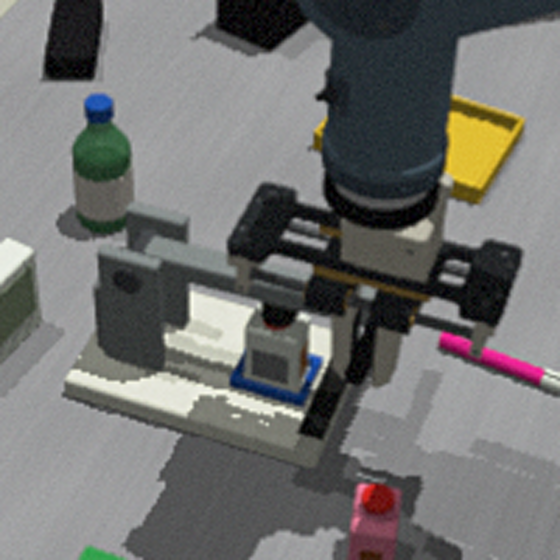

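The lever is nearly level with the pad on the cap, but the force shows no sign of the stop yet (about 10 N). I'll press on until the force rises.

```bash
python3 - <<'E'
from arc import *
F=lambda:np.array(robot.current_contact_force())
p=np.array(T(np.pi/2))
for dz in range(-1,-13,-1):
    s=robot.move_linear(p+[0,0,dz],speed=30,f_stop=25); f=F(); print(dz,s,f,robot.current_tcp_pos()[2],robot.current_gripper_width()*93)
    if s or f[2]>32: break
robot.sleep(.3); print(F(),robot.current_tcp_pos(),robot.current_t())
save('side','s6.png')
s=load('s6.png'); cv2.imwrite('pics/s6c.png',cv2.resize(s['img'][170:310,200:360],None,fx=4.5,fy=4.2,interpolation=cv2.INTER_CUBIC))
E
```

```text
-1 False [-1.13  0.14 11.5 ] 95.85231248333135 14.96723433680456
-2 False [-1.42  0.24 11.65] 94.95020491022791 15.203433022155815
-3 False [-0.46 -0.83 12.64] 93.97660415499624 14.820953554816164
-4 False [-2.7  -1.21 13.13] 93.07065540624795 14.89680249284022
-5 False [-2.53 -0.11 18.94] 92.60656486238452 15.177257891267335
-6 False [-6.53 -0.28 26.  ] 92.34243416374146 15.01815581049038
-7 False [-8.58 -0.97 33.38] 91.98265208414473 14.741777320845314
[-6.9  -0.99 33.66] [451.78  88.54  92.01] 25.1
```

The force steps from 13 N (cap friction) to 33 N over the last 1–2 mm, which is the hard stop. Now I'll bring the lever back up, release it and check.

```bash
python3 - <<'E'
from arc import *
F=lambda:np.array(robot.current_contact_force())
ok=True
robot.move_linear(T(np.pi/2,-4),speed=60)
for th in np.radians([80,70,60,50,40,30,20,10,0.]):
    s=robot.move_linear(T(th,-4),speed=120,f_stop=45); f=F(); print(round(np.degrees(th)),s,f)
    if s: ok=False;break
print(robot.current_tcp_pos())
if ok:
    robot.move_gripper(0.5); robot.sleep(.2)
    print(robot.move_linear(T(0,70),speed=150,f_stop=15))
    robot.move_ptp([533,49.5,345],[np.pi,0,Y-np.pi])
    robot.move_gripper(0.62)
    robot.move_linear([533,49.5,135],speed=250); robot.sleep(.2)
    print(robot.current_t(),robot.current_tcp_pos())
    d=save('wrist','n7.png'); s=save('side','s7.png'); sc=save('scene','sc7.png')
    # red cap: before vs after
    for n in ('n3.png','n7.png'):
        D=load(n); b=blobs(D['img'],(0,120,50),(9,255,255),30,(200,150,380,300))
        for a,k in b[:1]:
            c,ax,an=cv2.fitEllipse(k); print(n,a,c,ax,D['eye'],'z94',onplane(D,[c],94)[0],'z86',onplane(D,[c],86)[0])
    for n in('side0.png','s7.png'):
        D=load(n); g=D['img'][130:190,210:262].max(2); ys,xs=np.nonzero(g<50); print(n,len(xs),xs.mean()+210,ys.mean()+130)
    b=blobs(s['img'],(0,150,60),(9,255,255),8,(260,220,320,290)); b3=blobs(load('s3.png')['img'],(0,150,60),(9,255,255),8,(240,220,320,290))
    for q in (b3,b): print([(a,cv2.boundingRect(k)) for a,k in q])
    a=cv2.resize(d['img'][120:330,180:400],(440,420),interpolation=cv2.INTER_CUBIC); b=cv2.resize(s['img'][120:320,190:350],(336,420),interpolation=cv2.INTER_CUBIC)
    cv2.imwrite('pics/n7c.png',np.hstack([a,b]))
E
```

```text
80 False [ 2.91 -0.42  4.98]
70 False [6.36 0.72 2.76]
60 False [13.03  2.12 -2.38]
50 False [ 20.82   1.37 -12.15]
40 False [ 16.68   2.88 -15.31]
30 False [ 11.69   2.11 -11.78]
20 False [ 5.17  2.07 -6.45]
10 False [ 3.64  3.52 -5.12]
0 False [ 1.82  4.8  -1.72]
[640.92  96.56 281.6 ]
False
33.8917 [533.95  49.42 136.44]
n3.png 724.5 (283.34259033203125, 234.16920471191406) (29.939369201660156, 30.865949630737305) [452.14  46.6  295.34] z94 [532.05  49.76  94.  ] z86 [535.22  49.89  86.  ]
n7.png 632.5 (283.6063232421875, 224.6204833984375) (27.917436599731445, 28.984149932861328) [452.54  46.59 302.1 ] z94 [529.22  49.64  94.  ] z86 [532.17  49.76  86.  ]
side0.png 868 227.65092165898616 157.82142857142858
s7.png 859 227.50873108265426 157.67171129220023
[(29.5, (285, 248, 10, 8))]
[(41.5, (285, 250, 10, 8))]
```

The cap now measures 8 mm lower: its x is consistent at z=86, where before it was at z=94. The lever's T-bar pixels match those at the start. I'll take the cartridge out and put it in the tray.

```bash
python3 - <<'E'
from arc import *
o=[np.pi,0,Y-np.pi]
print(robot.move_linear([532.8,49.5,36],speed=100,f_stop=8),robot.current_tcp_pos())
robot.move_gripper(0); print('w',robot.current_gripper_width()*93)
robot.move_linear([532.8,49.5,130],speed=100); 
robot.move_linear([530,-299,130],speed=200); robot.sleep(.2); 
d=save('wrist','t8.png'); b=blobs(d['img'],(18,120,60),(35,255,255),200)
for a,k in b[:2]: print('tray',a,onplane(d,rect(k),20)[:,:2].tolist())
print('held cap',[(a,cv2.boundingRect(k)) for a,k in blobs(d['img'],(0,120,50),(9,255,255),30)[:2]])
print(robot.move_linear([530,-299,20.5],speed=70,f_stop=6),robot.current_tcp_pos(),robot.current_contact_force())
robot.sleep(.2); robot.move_gripper(0.62); robot.sleep(.3)
robot.move_linear([530,-299,150],speed=120); robot.sleep(.3); print(robot.current_t())
d=save('wrist','t9.png'); s=save('side','s9.png'); 
a=cv2.resize(d['img'][100:400,100:460],(456,380)); b=cv2.resize(s['img'][120:300,190:400],(344,295)); c=np.zeros((380,344,3),np.uint8); c[:295]=b
cv2.imwrite('pics/end.png',np.hstack([a,c]))
E
```

```text
False [533.37  49.45  36.58]
w 31.759035293502684
tray 16317.5 [[606.3448609606655, -377.3316446502175], [440.02283590455744, -352.65136868591355], [449.37453033386424, -235.23041834260155], [620.4314728384991, -238.4719634356817]]
tray 8505.0 [[743.3776178398293, -484.6912908918909], [722.3748516507976, -56.41726573886859], [767.8190424595434, -44.742991292662396], [789.7439610328918, -490.53482591071554]]
held cap [(1511.5, (257, 279, 53, 36))]
True [ 529.95 -298.99   21.28] [0.53 0.05 5.27]
43.1167
```

View pics/end.png

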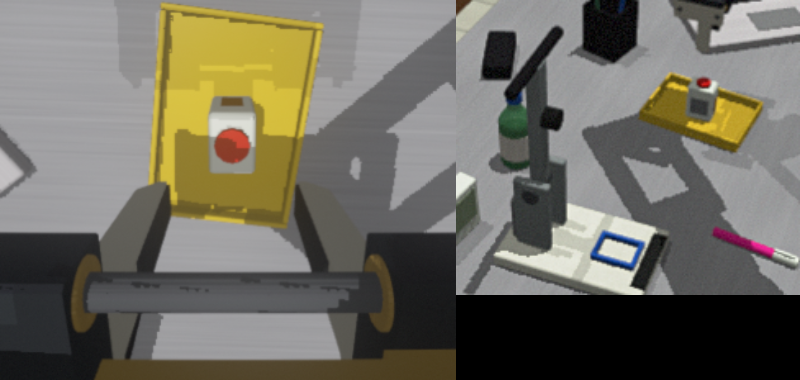

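The cartridge stands upright near the tray's centre (233,135) with its cap down. The lever is up, the nest is empty, and the marker and bottle are where they were. Handing in.

```bash
python3 -c "
from bench import robot
print(robot.current_t(),robot.current_contact_force()); robot.hand_in()"
```

```text
43.2167 [ 0.45826515  0.10898683 -0.88544823]
the job is handed in; nothing more can be done
```

I did the whole job and handed it in at 43 s of the 70 s allowed. The cartridge went into the nest and was released. I then swung the lever to its stop by the T-bar, brought it back up and let it go. Last, I stood the cartridge in the yellow tray and released it.

**Last checks**
- **Pressing:** the force stepped from about 13 N to 33 N at the bottom of the swing, which is the hard stop. The cap then measured about 8 mm lower than before, so it looks fully home.
- **Lever:** its T-bar pixels match the starting picture to about 0.2 px, so it is back at rest.
- **Cartridge:** it stands upright near the middle of the tray, about 530, −299 mm, with the gripper clear of it and the contact force near zero.

**What disagreed**
- **T-bar grip:** the T-bar slipped about 4 mm in the fingers on the way down. My computed level position was therefore short of the stop, and I pressed on until the force rose. On the way back up the wrist force reached about 24 N.
- **Tray and nest positions:** the side camera put the tray about 12 mm and the nest about 2 mm further to the left (+y) than the other views. I put this down to side faces showing in that view and used the others.
- **Other objects:** I only checked by eye in the last picture that the marker and the bottle had not moved. I did not re-measure the hygrometer or the finished cartridge; nothing was meant to touch them.

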